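# Press the filter cartridge home with the quick clamp

## Task

Pump the quick clamp's trigger until its jaw has pushed the filter cartridge fully home in its holder and, with the trigger gone stiff, presses it there firmly but gently for a moment; move the jaw with the trigger only, not by hand, and pull no harder once the trigger is stiff, or the cartridge is crushed. Then press the release lever on the jaw and slide the jaw all the way back to its stop, leaving the cartridge home, both levers free, and the other things on the bench where they are.

Things in the scene. Friction and masses are not known exactly. Their poses are not given: they have to be found in the camera images.
- clamp: Quick clamp fixed to the worktop: aluminium base 335x76x12 mm; grey pump head (x -132..-62 mm, top z 74) with black grip post (x -130..-116, 24 wide, top z 140) at one end, the filter holder on the other end. Origin on the worktop under the base; x axis runs along the clamp from head to holder, z up. Trigger, jaw and cartridge lie on y = 0; the jaw slides along x.
- holder: White filter holder block (56 x 56 mm, top z 84 mm) bolted on the clamp's base, its front face at clamp x 109 to 121 mm, a little different each time. Axes parallel to the clamp's; origin at worktop height under the middle of its front face.
- trigger_pivot (a point): The trigger's hinge axis (parallel to the clamp's y axis), at clamp x -85, z 66 mm.
- trigger_tip (a point): Centre of the black round crossbar (14 mm diameter, 30 mm long along clamp y) on top of the pump trigger, 62 mm from its pivot. At rest the trigger leans 0.2 rad to the holder: clamp x -73, z 127 mm. A pull swings it 26 mm in -x, to x -98, towards the grip post (near face x -116). Free space of 55 mm or more between crossbar and the jaw's horn.
- trigger (a joint): Trigger angle: 0 at rest (sprung), 0.42 fully pulled. At the crossbar the spring takes 2.5 to 4 N, moving the free jaw 5 to 9 N, pushing the cartridge 7 to 11 N, with brief catches at teeth; cartridge home: stiff at once, 12 to 17 N steady is right. First 0.13 rad idle; each full pull moves the jaw 8 to 16 mm; a ratchet (8 mm teeth) holds it. The jaw can go back only with the trigger at 0.
- jaw: Sliding jaw: aluminium block 56x46 mm, top z 74 mm, with an upright black horn (x -8..4 mm, 24 wide, top z 136) at its back, the release lever in front of the horn, and a rubber press pad on its front (face at x 64). Axes parallel to the clamp's; origin is the clamp's origin carried along by the slide; x, z here are in the jaw's frame.
- jaw_slide (a joint): How far the jaw has gone towards the holder, m: 0 all the way back at its stop, up to 0.062. It slides with about 2 N of friction; the ratchet stops it going back by more than a tooth unless the release lever is pressed. With the pad touching a fully home cartridge it reads 0.035 to 0.047, depending on where the holder stands.
- press_pad: Rubber press pad, 30 mm diameter, 9 mm thick, on the jaw's front, axis at clamp z 52 mm; it is sprung and gives 0.8 mm per 10 N, 4 mm at most. Origin as for the jaw, moved back by what the pad gives.
- release_tip (a point): Centre of the black round crossbar (14 mm diameter, 30 mm long along clamp y) on top of the release lever on the jaw, 62 mm from the lever's hinge (jaw x 24, z 66 mm). At rest it leans 0.25 rad to the holder: jaw x 39, z 126 mm. Pressing swings it 26 mm in -x, towards the horn.
- release (a joint): Release lever angle, rad: 0 at rest (sprung), 0.42 fully pressed. 1 to 4 N at the crossbar; past about 0.3 rad the ratchet is off, and pushing on in the same direction (-x) slides the jaw back with the lever held pressed, at about 2 to 5 N.
- cartridge (a joint): How far the cartridge stands out of its home position, m: 0 fully home (its cap against the holder), at most 0.02. Stiff in its bore: about 2 N pushes it, it stays where it is left.
- cartridge_cap: Grey round cap of the filter cartridge, 36 mm diameter, 9 mm thick, axis at clamp z 52 mm, in front of the white holder. A press of more than 18 N by the pad (about 20 N on the trigger with the cartridge home, less if jerked) crushes it; over 5 N (about 11 N on the trigger) is firm. Origin as for the holder, moved towards -x by the cartridge's stand-out.
- cap_face (a point): Centre of the cap's outer face, which the pad presses; 10 mm in front of the holder's front face (holder x -10, z 52 mm) when home.
- amber_bottle: Small amber bottle, 52 mm wide, 105 mm high, behind the clamp. Leave alone. Origin at its foot.
- septa_jar: White screw-lid jar, 58 mm wide, 50 mm high, behind the clamp. Leave alone. Origin at its foot.
- beaker: Small beaker, 46 mm wide, 56 mm high, behind the clamp. Leave alone. Origin at its foot.
- tape_roll: White tape roll lying flat, 69 mm wide, 19 mm high, behind the clamp. Leave alone. Origin at its foot.

How it is judged:
By the outcome, as a careful person would: the job done as asked, in the order asked, and still so for the second after the job is handed in, with the robot touching nothing.
It also fails if it takes over 58 s, if anything falls off the work surface, if the arm or the gripper's body presses on something with over 40 N, if the wrist force passes 120 N, or if a joint passes its speed limit or range.

## Robot

A 6-joint arm with a two-finger parallel gripper is mounted at the origin on a cart in front of the work surface, level with it; the furniture and walls round the work are solid. World frame = base frame: x ahead of the robot, y to its left, z up, the work surface at z = 0. Lengths are in m, angles in rad, forces in N, time in s.
With the tool pointing down it reaches from about 0.35 to 0.875 m from the base axis. Payload 4.2 kg.
Tool frame: the origin (TCP) lies at the very end of the fingers, on their centre line; the grasp point (between the pads) lies 19 mm behind it; z points along the fingers, y is the direction in which the jaws open and shut (so a half turn about z gives the same grasp; the last joint's range is limited). The gripper opens to 87 mm and grips with 3 to 60 N. Pads are 19 mm wide; open, the fingers measure 117 mm over their backs; the gripper's body (75 mm by 190 mm) begins 51 mm behind the grasp point.
Start: joints at [1.598, 0.385, 0.008, 0, -1.194, -0.259], TCP at [0.144, 0.608, 0.223] pointing down, gripper open.
Joint ranges: [-3.14, 3.14], [-1.21, 2.06], [-1.07, 1.41], [-3.16, 2.05], [-2.99, -0.16], [-3.1, 3.1]. Speed limits (rad/s): [2.79, 2.79, 3.14, 3.14, 3.14, 3.14].

## Interface

Orientations are given as [roll, pitch, yaw] about the fixed x, y, z axes, in that order (R = Rz(yaw) Ry(pitch) Rx(roll)).
In Python, from cell import * gives the robot as it stands. The module is installed in compiled form; this text tells all that it offers.
- The arm moves only by the tool send_rows, never from a script. Its argument "deltas" is a list of rows, each an object of numbers: "dx", "dy", "dz": the shift along the world's x, y, z in mm; "twist": the turn about the world's z in degrees; "fingers": the closure, from -1 (fully open) to 1 (shut). A call has 1 to 12 rows; each row is the pose to reach, as a shift and turn from the pose commanded when the call began; what a row does not reach only later rows make up. A row lasts 1/10 s, in which the tool goes at most 50 mm and 8.59 degrees, less where a joint would pass 70% of its speed; a pose out of reach is approached as far as the arm can. A call with a gripper value outside its range is refused whole. The fingers move at their own pace and stop on an object; the grip force is fixed at half the most. Time passes only in rows, so rows that repeat a pose let the fingers close. It gives the time, the measured TCP pose, the force and the opening at its end, in the units of the state.
- get_state(): the state, without advancing time (a new reading comes with each control period).
- get_image(name): name is "scene" or "top"; returns a dict with "frame" (400x640x3 uint8, red, green, blue), "fx", "fy", "cx", "cy" (pixels), "view" (4x4, takes a point from world to camera coordinates). Camera axes: x right, y up, looking along -z (the intrinsics and any distortion apply to the point x, -y, -z); pixel columns grow to the right and rows downward; lengths in m; the calibration is good to about 2 mm. A picture is of the moment at which its call begins. There is no depth.
- hand_in(): hands the job in, once; it reports no verdict.
The state is a dict: "t": time; "q": joint angles; "qvel": joint speeds; "joint_efforts": joint torques, N m; "eef_pos": TCP position; "eef_rot": TCP orientation; "force": force on the tool from outside, world axes, zero at the start; "ft_torque": the same for the moment, N m; "width": finger opening in m.
Only numpy, scipy, OpenCV 4.12 (cv2) and the standard library are available. Lean on these libraries where they do the work, as an engineer would, in place of code of your own. Each camera call takes 0.05 s, during which the arm holds its last target. There are 200 camera calls.

## Working session

There is one attempt and no reset: what is moved stays moved. The work goes in short steps, Python scripts to look and compute and a tool call to move; the robot and the scene stay as the last step left them, time stands still between calls to the robot, and variables do not carry over. Pictures are saved under pics/ and viewed, about 8 in all and at most 12, crops included, and the job is handed in when it is done.

Besides the shell and the picture viewer there is one more tool, called after "Emit:" as name(argument=value, ...) on one line, values as JSON. send_rows: Moves the arm, as the interface text tells. Its arguments: {"type":"object","properties":{"deltas":{"type":"array","items":{"type":"object","properties":{"dx":{"type":"number"},"dy":{"type":"number"},"dz":{"type":"number"},"twist":{"type":"number"},"fingers":{"type":"number"}}}}},"required":["deltas"]}

```bash
mkdir -p pics; cat > h.py <<'E'
from cell import *
import numpy as np, cv2
def snap(n,f):
    d=get_image(n); cv2.imwrite('pics/'+f,d['frame'][:,:,::-1]); return d
def ray(d,u,v):
    V=np.array(d['view']);R=V[:3,:3];o=-R.T@V[:3,3]
    c=np.array([(u-d['cx'])/d['fx'],-(v-d['cy'])/d['fy'],-1]);return o,R.T@c
def onz(d,u,v,z):
    o,r=ray(d,u,v);return o+r*(z-o[2])/r[2]
def proj(d,p):
    c=np.array(d['view'])@np.r_[p,1];return d['cx']+d['fx']*c[0]/-c[2],d['cy']-d['fy']*c[1]/-c[2]
E
python3 - <<'E'
from h import *
import pickle
a=snap('scene','s0.png');b=snap('top','t0.png');pickle.dump((a,b),open('i0.pkl','wb'))
for d in(a,b):print({k:np.round(v,3).tolist() for k,v in d.items() if k!='frame'})
print(get_state())
E
```

```text
{'fx': 408.15, 'fy': 408.15, 'cx': 323.02, 'cy': 200.483, 'view': [[0.476, -0.879, 0.007, -0.105], [0.452, 0.251, 0.856, -0.425], [-0.754, -0.404, 0.517, -0.341], [0.0, 0.0, 0.0, 1.0]]}
{'fx': 407.706, 'fy': 407.706, 'cx': 317.281, 'cy': 196.147, 'view': [[0.024, -1.0, -0.015, 0.215], [0.998, 0.023, 0.064, -0.602], [-0.064, -0.017, 0.998, -0.92], [0.0, 0.0, 0.0, 1.0]]}
{'t': 0.1, 'q': array([ 1.59760894e+00,  3.85507188e-01,  6.80000434e-03, -4.90699711e-04,
       -1.19399249e+00, -2.58608205e-01]), 'qvel': array([-0.00097387,  0.00016896,  0.00416479, -0.0002576 ,  0.00031782,
        0.00224512]), 'joint_efforts': array([-1.08557433e-04, -3.91687310e+01,  1.87937003e+01,  4.23202872e+00,
        1.34404883e-02, -7.53416180e-05]), 'eef_pos': array([0.14341741, 0.60778266, 0.22155878]), 'eef_rot': array([ 3.13963596e+00, -4.59950824e-05, -2.31976536e-01]), 'force': array([ 0.10265986, -0.83563925,  0.24640205]), 'ft_torque': array([ 0.00609413, -0.01436367, -0.03459793]), 'width': 0.08732923835106118}
```

View pics/t0.png

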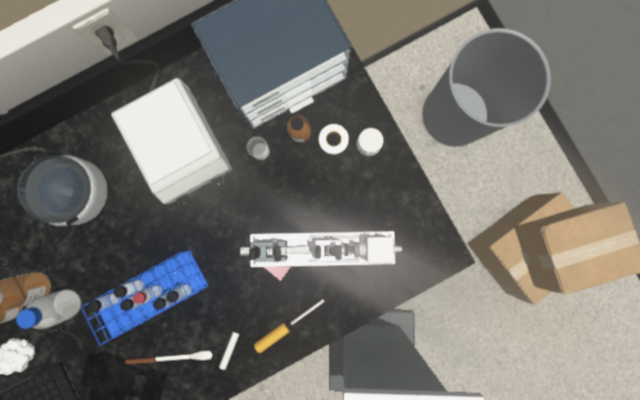

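View pics/s0.png

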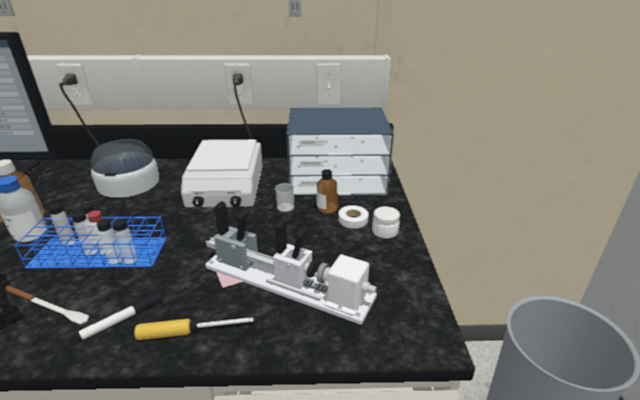

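```bash
python3 - <<'E'
from h import *
import pickle
a,b=pickle.load(open('i0.pkl','rb'))
A=cv2.resize(b['frame'][222:278,232:412],None,fx=4.4,fy=4.4,interpolation=cv2.INTER_CUBIC)
B=cv2.resize(a['frame'][195:320,195:385],None,fx=2.6,fy=2.6,interpolation=cv2.INTER_CUBIC)
C=np.zeros((580,800,3),np.uint8);C[:A.shape[0],:A.shape[1]]=A;C[250:250+B.shape[0],:B.shape[1]]=B
cv2.imwrite('pics/c0.png',C[:,:,::-1])
# base outline in top view
g=b['frame'].min(2);m=(g[222:278,232:412]>150).astype(np.uint8)
m=cv2.morphologyEx(m,cv2.MORPH_CLOSE,np.ones((9,9)))
cs,_=cv2.findContours(m,0,2);c=max(cs,key=cv2.contourArea)
box=cv2.boxPoints(cv2.minAreaRect(c))+[232,222];print(box)
for u,v in box:print(onz(b,u,v,.012))
E
```

```text
[[249.33968735 233.30543518]
 [400.64900208 230.15313721]
 [401.57395935 274.55052948]
 [250.26464844 277.70282745]]
[0.50714164 0.38471549 0.012     ]
[0.52288112 0.03446099 0.012     ]
[0.42137394 0.03125616 0.012     ]
[0.40521607 0.37905648 0.012     ]
```

View pics/c0.png

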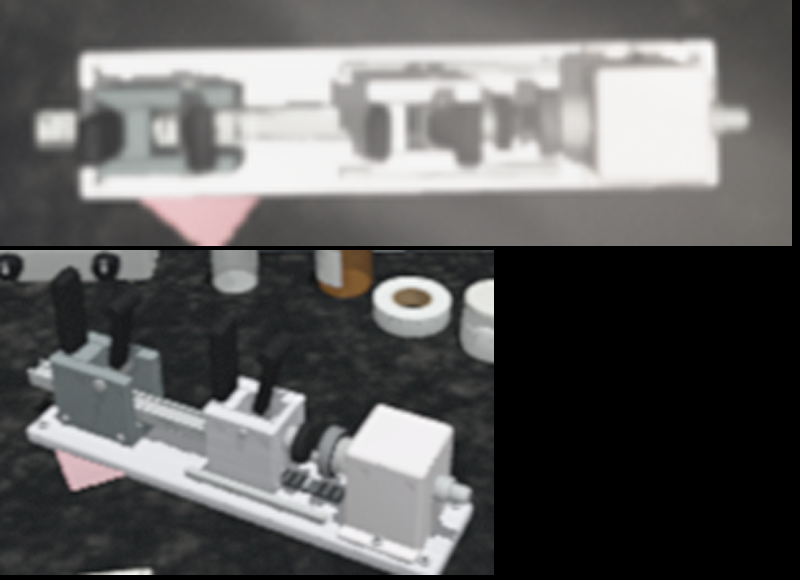

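```bash
cat > geo.py <<'E'
from h import *
import pickle
a,b=pickle.load(open('i0.pkl','rb'))
P=[onz(b,232+(x+.5)/4.4-.5,222+(y+.5)/4.4-.5,.012) for x,y in[(80,54),(713,41),(718,185),(82,197)]]
c=np.mean(P,0);e=(P[1]+P[2]-P[0]-P[3]);yaw=np.arctan2(e[1],e[0])
if __name__=='__main__':
  print(np.round(P,4),c,np.degrees(yaw),np.linalg.norm(P[1]-P[0]),np.linalg.norm(P[2]-P[1]))
  ex=np.array([np.cos(yaw),np.sin(yaw),0]);ey=np.array([-ex[1],ex[0],0])
  # features to clamp coords (rel. base centre)
  for n,x,y,z in[('post',100,135,.14),('trig',198,130,.134),('horn',375,130,.136),('rel',468,135,.133),('holderF',597,125,.084),('holderB',712,125,.084)]:
    p=onz(b,232+(x+.5)/4.4-.5,222+(y+.5)/4.4-.5,z);print(n,p,(p-c)@ex,(p-c)@ey)
E
python3 geo.py
```

```text
[[0.5058 0.3836 0.012 ]
 [0.5207 0.0505 0.012 ]
 [0.4458 0.0471 0.012 ]
 [0.4311 0.38   0.012 ]] [0.47584038 0.21529586 0.012     ] -87.45808099381051 0.33339620032364337 0.07501612022596324
post [0.47349549 0.35016554 0.14      ] -0.13484097250887497 0.0036389290903207482
trig [0.47642993 0.30623811 0.134     ] -0.0908266286221939 0.004622286103970731
horn [0.47858877 0.22510859 0.136     ] -0.009681190749495123 0.003180874854236403
rel [0.47716349 0.18254173 0.133     ] 0.03278057603135896 -0.00013084754615763102
holderF [0.48000573 0.11841324 0.084     ] 0.09697202434125687 -0.000135525785155067
holderB [0.4813853  0.06287326 0.084     ] 0.1525185391981723 -0.0012205300021904955
```

```bash
cat > ov.py <<'E'
from geo import *
ex=np.array([np.cos(yaw),np.sin(yaw),0]);ey=np.array([-ex[1],ex[0],0])
def ov(d,r,f,pts):
    x0,x1,y0,y1,s=r
    I=cv2.resize(d['frame'][y0:y1,x0:x1],None,fx=s,fy=s,interpolation=cv2.INTER_CUBIC)[:,:,::-1].copy()
    for p,col in pts:
        u,v=proj(d,p);u=(u+.5-x0)*s;v=(v+.5-y0)*s
        cv2.circle(I,(int(u),int(v)),2,col,-1)
    return I
def pts(o,s):
    C=np.array([c[0],c[1],0])-o*ex
    w=lambda x,y,z:C+x*ex+y*ey+z*np.array([0,0,1.])
    G=(0,255,0);R=(0,0,255);B=(255,128,0)
    L=[(w(x,y,.14),G) for x in(-.13,-.116) for y in(-.012,.012)]
    L+=[(w(-.073,y,.127),R) for y in(-.015,0,.015)]+[(w(x,y,.074),B) for x in(-.132,-.062) for y in(-.03,.03)]
    L+=[(w(x+s,y,.136),G) for x in(-.008,.004) for y in(-.012,.012)]
    L+=[(w(.039+s,y,.126),R) for y in(-.015,0,.015)]
    return L
E
python3 - <<'E'
from ov import *
p=pts(.014,.008) if 0 else pts(-.0,.0)
import sys
o,s=.0,.0
# offset sign: clamp x = (p-c).ex + 0.014 -> origin = c -0.014 ex
A=ov(b,(232,412,222,278,4.4),'',pts(.014,.008));B=ov(a,(195,290,195,275,5.5),'',pts(.014,.008)) 
C=np.zeros((600,800,3),np.uint8)
B=cv2.resize(B,None,fx=.8,fy=.8)
C[:A.shape[0],:A.shape[1]]=A;C[248:248+B.shape[0],:B.shape[1]]=B[:352]
B2=ov(a,(265,335,225,295,5),'',pts(.014,.008));C[248:248+B2.shape[0],430:430+B2.shape[1]]=B2[:352]
cv2.imwrite('pics/o1.png',C)
E
```

```text
(no output)
```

View pics/o1.png

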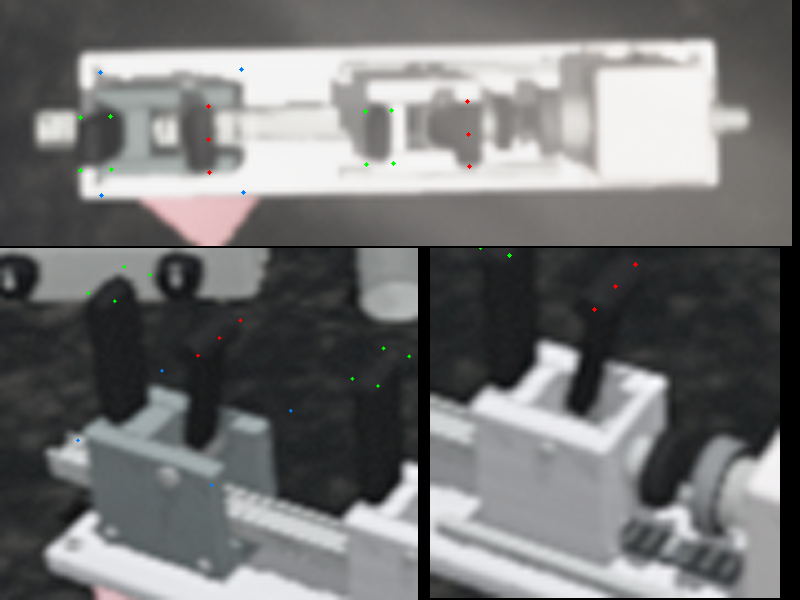

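Emit:
send_rows(deltas=[{"dx":28,"dy":-28,"twist":-7,"fingers":1},{"dx":56,"dy":-56,"twist":-14,"fingers":1},{"dx":84,"dy":-85,"twist":-21,"fingers":1},{"dx":112,"dy":-113,"twist":-28,"fingers":1},{"dx":140,"dy":-142,"twist":-35,"fingers":1},{"dx":168,"dy":-170,"twist":-42,"fingers":1},{"dx":196,"dy":-199,"twist":-49,"fingers":1},{"dx":224,"dy":-228,"twist":-56,"fingers":1},{"dx":252,"dy":-257,"twist":-63,"fingers":1},{"dx":280,"dy":-286,"twist":-69,"fingers":1},{"dx":308,"dy":-314,"twist":-74.2,"fingers":1},{"dx":332,"dy":-339,"twist":-74.2,"fingers":1}])

```text
validation failed for argument at $.de...
```

Emit:
send_rows(deltas=[{"dz":0,"fingers":1},{"dz":0,"fingers":1},{"dz":-20,"fingers":1},{"dz":-40,"fingers":1},{"dz":-40,"fingers":1}])

```text
validation failed for argument at $.de...
```

```bash
python3 - <<'E'
from h import *
import pickle
a=get_image('scene');b=get_image('top');pickle.dump((a,b),open('i1.pkl','wb'))
s=get_state();print(s['t'],s['eef_pos'],s['eef_rot'],s['force'],s['width'])
A=cv2.resize(b['frame'][190:290,232:412],None,fx=4.4,fy=4.4,interpolation=cv2.INTER_CUBIC)[:260]
A=cv2.resize(b['frame'][215:285,232:412],None,fx=4,fy=4,interpolation=cv2.INTER_CUBIC)
B=cv2.resize(a['frame'][170:290,195:345],None,fx=2.6,fy=2.6,interpolation=cv2.INTER_CUBIC)
C=np.zeros((600,800,3),np.uint8);C[:A.shape[0],:A.shape[1]]=A;C[285:285+B.shape[0],:B.shape[1]]=B
cv2.imwrite('pics/c1.png',C[:,:,::-1])
E
```

```text
0.2 [0.14349876 0.60793511 0.22185092] [ 3.14020283e+00 -1.47590768e-04 -2.31870534e-01] [-0.0010374  -0.65594034 -0.61601325] 0.08692488877415834
```

View pics/c1.png

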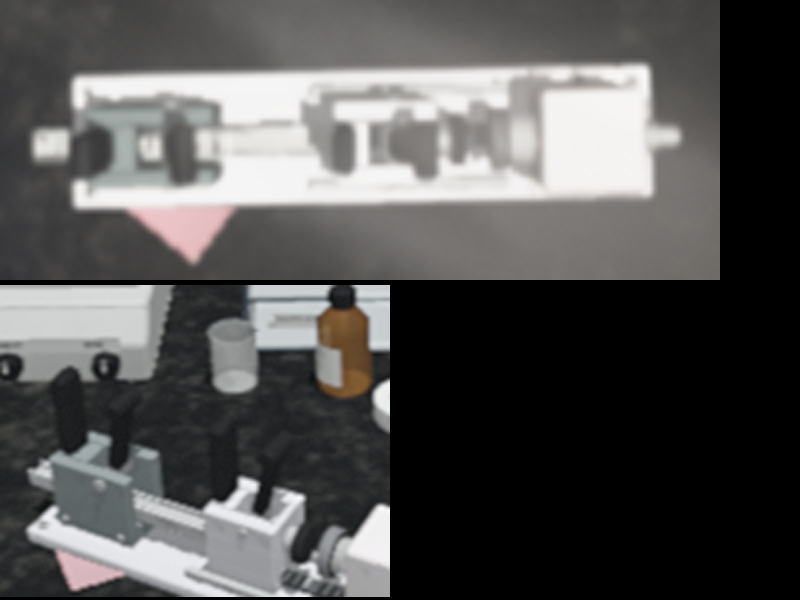

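The move was refused, probably because every row needs all the keys. The picture shows the scene unchanged. I'll resend with complete rows.

Emit:
send_rows(deltas=[{"dx":28,"dy":-28,"dz":0,"twist":-7,"fingers":1},{"dx":56,"dy":-56,"dz":0,"twist":-14,"fingers":1},{"dx":84,"dy":-85,"dz":0,"twist":-21,"fingers":1},{"dx":112,"dy":-113,"dz":0,"twist":-28,"fingers":1},{"dx":140,"dy":-142,"dz":0,"twist":-35,"fingers":1},{"dx":168,"dy":-170,"dz":0,"twist":-42,"fingers":1},{"dx":196,"dy":-199,"dz":0,"twist":-49,"fingers":1},{"dx":224,"dy":-228,"dz":0,"twist":-56,"fingers":1},{"dx":252,"dy":-257,"dz":0,"twist":-63,"fingers":1},{"dx":280,"dy":-286,"dz":0,"twist":-69,"fingers":1},{"dx":308,"dy":-314,"dz":0,"twist":-74,"fingers":1},{"dx":332,"dy":-339,"dz":0,"twist":-74,"fingers":1}])

```text
t: 1.4
eef_pos: [0.4766, 0.2677, 0.2225]
eef_rot: [3.141, -0.0, -1.525]
force: [-0.5, 1.2, 0.3]
width: 0.0027
```

Emit:
send_rows(deltas=[{"dx":0,"dy":0,"dz":-20,"twist":0,"fingers":1},{"dx":0,"dy":0,"dz":-45,"twist":0,"fingers":1},{"dx":0,"dy":0,"dz":-60,"twist":0,"fingers":1},{"dx":0,"dy":0,"dz":-60,"twist":0,"fingers":1}])

```text
t: 1.8
eef_pos: [0.4743, 0.2679, 0.1601]
eef_rot: [3.137, -0.003, -1.524]
force: [0.4, 0.2, -0.4]
width: 0.0004
```

```bash
python3 - <<'E'
from h import *
import pickle
a=get_image('scene');b=get_image('top');pickle.dump((a,b),open('i1.pkl','wb'))
s=get_state();print(s['t'],s['eef_pos'],s['eef_rot'],s['force'],s['width'])
A=cv2.resize(b['frame'][190:285,232:412],None,fx=3,fy=3,interpolation=cv2.INTER_CUBIC)
B=cv2.resize(a['frame'][150:280,195:345],None,fx=2.4,fy=2.4,interpolation=cv2.INTER_CUBIC)
C=np.zeros((600,600,3),np.uint8);C[:A.shape[0],:A.shape[1]]=A;C[286:286+B.shape[0],:B.shape[1]]=B
cv2.imwrite('pics/c2.png',C[:,:,::-1])
E
```

```text
1.9 [0.47582384 0.26936923 0.16286024] [-3.14126319e+00 -2.96775698e-04 -1.52302100e+00] [ 1.15650276 -0.1035528  -0.18170797] -0.00011560499386394877
```

View pics/c2.png

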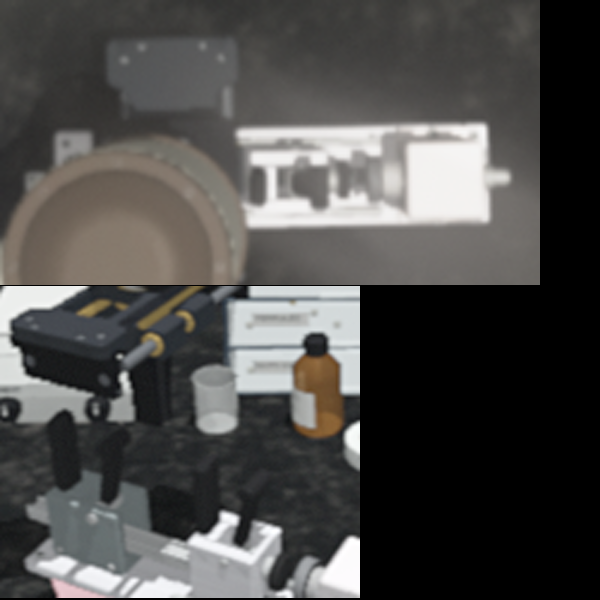

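```bash
python3 - <<'E'
from h import *
import pickle
a,b=pickle.load(open('i1.pkl','rb'))
print(proj(a,[.4755,.269,.162]))
for i in range(6):
  get_image('top') if i else 0
  s=get_state();print(s['t'],np.round(s['eef_pos'],4),np.round(s['force'],2))
E
```

```text
(np.float64(258.8126657939502), np.float64(202.4380680121918))
1.9 [0.4758 0.2694 0.1629] [ 1.16 -0.1  -0.18]
1.95 [0.4761 0.2697 0.1635] [-0.5 -0.1  0.2]
2.0 [0.4761 0.2699 0.1637] [ 0.46  0.64 -0.19]
2.05 [0.4761 0.2699 0.1638] [ 0.29 -0.5  -0.68]
2.1 [0.476  0.2698 0.1637] [1.51 0.31 0.57]
2.15 [0.4759 0.2697 0.1636] [-0.03 -0.51  0.34]
```

Emit:
send_rows(deltas=[{"dx":0,"dy":0,"dz":-20,"twist":0,"fingers":1},{"dx":0,"dy":0,"dz":-40,"twist":0,"fingers":1},{"dx":0,"dy":0,"dz":-47,"twist":0,"fingers":1},{"dx":0,"dy":5,"dz":-47,"twist":0,"fingers":1},{"dx":0,"dy":10,"dz":-47,"twist":0,"fingers":1},{"dx":-1,"dy":14,"dz":-47,"twist":0,"fingers":1},{"dx":-1,"dy":14,"dz":-47,"twist":0,"fingers":1}])

```text
t: 2.85
eef_pos: [0.4749, 0.2844, 0.1164]
eef_rot: [-3.14, 0.001, -1.522]
force: [0.4, -0.2, 0.0]
width: 0.0006
```

Emit:
send_rows(deltas=[{"dx":0,"dy":2,"dz":0,"twist":0,"fingers":1},{"dx":0,"dy":4,"dz":0,"twist":0,"fingers":1},{"dx":0,"dy":4,"dz":0,"twist":0,"fingers":1}])

```text
t: 3.15
eef_pos: [0.4746, 0.2875, 0.1157]
eef_rot: [-3.141, 0.0, -1.523]
force: [-0.1, -0.6, -0.2]
width: 0.0003
```

Emit:
send_rows(deltas=[{"dx":0,"dy":2,"dz":0,"twist":0,"fingers":1},{"dx":0,"dy":4,"dz":0,"twist":0,"fingers":1},{"dx":0,"dy":4,"dz":0,"twist":0,"fingers":1}])

```text
t: 3.45
eef_pos: [0.4744, 0.2905, 0.1157]
eef_rot: [3.141, -0.002, -1.523]
force: [0.2, -4.4, 2.5]
width: 0.0002
```

Emit:
send_rows(deltas=[{"dx":0,"dy":2,"dz":0,"twist":0,"fingers":1},{"dx":0,"dy":4,"dz":0,"twist":0,"fingers":1},{"dx":0,"dy":6,"dz":0,"twist":0,"fingers":1},{"dx":0,"dy":8,"dz":0,"twist":0,"fingers":1},{"dx":0,"dy":10,"dz":0,"twist":0,"fingers":1},{"dx":0,"dy":12,"dz":0,"twist":0,"fingers":1}])

```text
t: 4.05
eef_pos: [0.4744, 0.3032, 0.1155]
eef_rot: [3.141, -0.0, -1.524]
force: [-2.0, -3.7, 3.3]
width: 0.0003
```

Emit:
send_rows(deltas=[{"dx":0,"dy":2,"dz":0,"twist":0,"fingers":1},{"dx":0,"dy":4,"dz":0,"twist":0,"fingers":1},{"dx":0,"dy":6,"dz":0,"twist":0,"fingers":1}])

```text
t: 4.35
eef_pos: [0.4742, 0.3082, 0.1155]
eef_rot: [3.14, -0.003, -1.523]
force: [-0.4, -7.7, 4.6]
width: 0.0006
```

Emit:
send_rows(deltas=[{"dx":0,"dy":1.5,"dz":0,"twist":0,"fingers":1},{"dx":0,"dy":3,"dz":0,"twist":0,"fingers":1}])

```text
t: 4.55
eef_pos: [0.4741, 0.3111, 0.1154]
eef_rot: [3.14, -0.003, -1.523]
force: [-1.0, -7.1, 2.8]
width: 0.0004
```

Emit:
send_rows(deltas=[{"dx":0,"dy":1,"dz":0,"twist":0,"fingers":1},{"dx":0,"dy":2,"dz":0,"twist":0,"fingers":1}])

```text
t: 4.75
eef_pos: [0.474, 0.3132, 0.1152]
eef_rot: [3.14, -0.003, -1.523]
force: [-0.0, -7.0, 3.0]
width: 0.0006
```

Emit:
send_rows(deltas=[{"dx":0,"dy":0.6,"dz":0,"twist":0,"fingers":1},{"dx":0,"dy":1,"dz":0,"twist":0,"fingers":1}])

```text
t: 4.95
eef_pos: [0.474, 0.3139, 0.1151]
eef_rot: [3.139, -0.003, -1.523]
force: [-0.4, -7.1, 1.8]
width: 0.0004
```

```bash
cat > look.py <<'E'
from h import *
import pickle,sys
a=get_image('scene');b=get_image('top');pickle.dump((a,b),open(sys.argv[1]+'.pkl','wb'))
a0,b0=pickle.load(open('i0.pkl','rb'))
F=[];Y=[]
for i in range(3):
    s=get_state();F.append(s['force']);Y.append(s['eef_pos']);
    if i<2:get_image('top')
print(s['t'],np.mean(F,0).round(1),np.mean(Y,0).round(4))
# jaw shift: template of the jaw from the first picture, matched along the clamp, subpixel by upscaling
for n,I0,I,(x0,x1,y0,y1),(px,py) in[('top',b0,b,(325,345,233,268),(30,4)),('scene',a0,a,(268,300,232,285),(35,20))]:
    k=8;T=cv2.resize(I0['frame'][y0:y1,x0:x1],None,fx=k,fy=k,interpolation=cv2.INTER_CUBIC)
    S=cv2.resize(I['frame'][y0-py:y1+py,x0-4:x1+px],None,fx=k,fy=k,interpolation=cv2.INTER_CUBIC)
    r=cv2.matchTemplate(S,T,cv2.TM_CCOEFF_NORMED);_,m,_,l=cv2.minMaxLoc(r)
    d=np.array([l[0]/k-4,l[1]/k-py])
    u=np.array([(x0+x1)/2,(y0+y1)/2]);z=.074 if n=='top' else .055
    w=onz(I,*(u+d),z)-onz(I0,*u,z);print(n,'px',d,'corr',round(m,2),'jaw moved mm',round(1000*np.hypot(*w[:2]),1))
E
python3 look.py i2
```

```text
5.15 [ 0.1 -6.3  3.3] [0.474  0.3139 0.1151]
top px [ 5.25  -0.125] corr 0.98 jaw moved mm 11.3
scene px [5.125 1.625] corr 1.0 jaw moved mm 10.9
```

Emit:
send_rows(deltas=[{"dx":0,"dy":-8,"dz":0,"twist":0,"fingers":1},{"dx":0,"dy":-16,"dz":0,"twist":0,"fingers":1},{"dx":0,"dy":-24,"dz":0,"twist":0,"fingers":1},{"dx":0,"dy":-29,"dz":0,"twist":0,"fingers":1},{"dx":0,"dy":-29,"dz":0,"twist":0,"fingers":1},{"dx":0,"dy":-29,"dz":0,"twist":0,"fingers":1}])

```text
t: 5.75
eef_pos: [0.475, 0.2868, 0.1159]
eef_rot: [-3.14, 0.001, -1.523]
force: [-1.1, 0.7, -0.5]
width: 0.0008
```

Emit:
send_rows(deltas=[{"dx":0,"dy":4,"dz":0,"twist":0,"fingers":1},{"dx":0,"dy":7,"dz":0,"twist":0,"fingers":1},{"dx":0,"dy":9,"dz":0,"twist":0,"fingers":1},{"dx":0,"dy":11,"dz":0,"twist":0,"fingers":1},{"dx":0,"dy":13,"dz":0,"twist":0,"fingers":1},{"dx":0,"dy":15,"dz":0,"twist":0,"fingers":1},{"dx":0,"dy":17,"dz":0,"twist":0,"fingers":1}])

```text
t: 6.45
eef_pos: [0.4743, 0.301, 0.1162]
eef_rot: [3.14, -0.005, -1.523]
force: [-1.1, -10.1, 7.2]
width: 0.0006
```

Emit:
send_rows(deltas=[{"dx":0,"dy":2,"dz":0,"twist":0,"fingers":1},{"dx":0,"dy":4,"dz":0,"twist":0,"fingers":1}])

```text
t: 6.65
eef_pos: [0.4742, 0.3053, 0.1161]
eef_rot: [3.14, -0.004, -1.523]
force: [-1.5, -7.8, 6.6]
width: 0.0008
```

Emit:
send_rows(deltas=[{"dx":0,"dy":1.5,"dz":0,"twist":0,"fingers":1},{"dx":0,"dy":3,"dz":0,"twist":0,"fingers":1}])

```text
t: 6.85
eef_pos: [0.4741, 0.3081, 0.1161]
eef_rot: [3.139, -0.005, -1.523]
force: [-0.7, -8.9, 7.4]
width: 0.0008
```

```bash
python3 look.py i3
```

```text
7.05 [-0.5 -8.4  6.3] [0.4741 0.3083 0.116 ]
top px [10.25  -0.125] corr 0.97 jaw moved mm 22.1
scene px [10.    3.25] corr 0.99 jaw moved mm 21.3
```

Emit:
send_rows(deltas=[{"dx":0,"dy":1,"dz":0,"twist":0,"fingers":1},{"dx":0,"dy":2,"dz":0,"twist":0,"fingers":1}])

```text
t: 7.25
eef_pos: [0.474, 0.31, 0.116]
eef_rot: [3.139, -0.005, -1.523]
force: [0.8, -9.3, 7.8]
width: 0.0004
```

Emit:
send_rows(deltas=[{"dx":0,"dy":1,"dz":0,"twist":0,"fingers":1},{"dx":0,"dy":2,"dz":0,"twist":0,"fingers":1}])

```text
t: 7.45
eef_pos: [0.4739, 0.3121, 0.1159]
eef_rot: [3.139, -0.004, -1.523]
force: [-0.2, -7.7, 5.9]
width: 0.0005
```

Emit:
send_rows(deltas=[{"dx":0,"dy":0.6,"dz":0,"twist":0,"fingers":1},{"dx":0,"dy":1.2,"dz":0,"twist":0,"fingers":1}])

```text
t: 7.65
eef_pos: [0.4739, 0.3134, 0.1157]
eef_rot: [3.139, -0.004, -1.523]
force: [0.0, -7.1, 5.1]
width: 0.0007
```

```bash
python3 look.py i4; python3 - <<'E'
from h import *
import pickle
a,b=pickle.load(open('i4.pkl','rb'))
A=cv2.resize(b['frame'][215:285,290:410],None,fx=5,fy=5,interpolation=cv2.INTER_CUBIC)[:240]
A=cv2.resize(b['frame'][220:275,290:410],None,fx=5,fy=5,interpolation=cv2.INTER_CUBIC)
B=cv2.resize(a['frame'][225:310,265:385],None,fx=3.6,fy=3.6,interpolation=cv2.INTER_CUBIC)
C=np.zeros((590,600,3),np.uint8);C[:A.shape[0],:A.shape[1]]=A;C[280:280+B.shape[0],:B.shape[1]]=B
cv2.imwrite('pics/c4.png',C[:,:,::-1])
E
```

```text
7.85 [-0.3 -8.2  5.2] [0.4739 0.3134 0.1156]
top px [12.5  -0.25] corr 0.97 jaw moved mm 27.0
scene px [12.5    4.125] corr 0.98 jaw moved mm 26.6
```

View pics/c4.png

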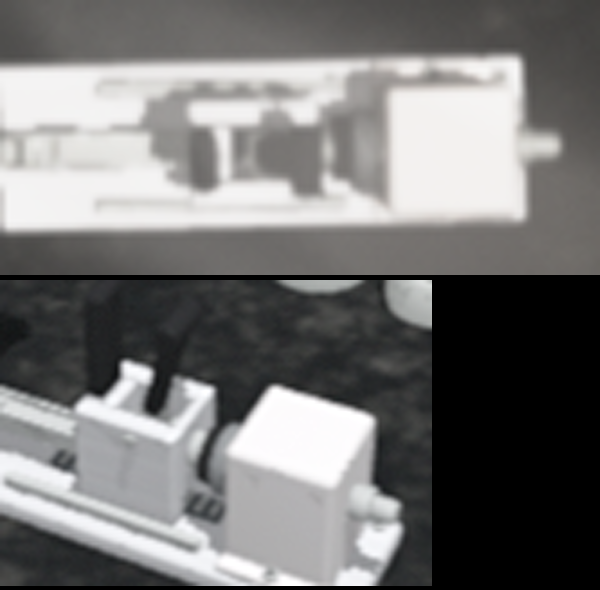

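Emit:
send_rows(deltas=[{"dx":0,"dy":-8,"dz":0,"twist":0,"fingers":1},{"dx":0,"dy":-16,"dz":0,"twist":0,"fingers":1},{"dx":0,"dy":-24,"dz":0,"twist":0,"fingers":1},{"dx":0,"dy":-28,"dz":0,"twist":0,"fingers":1},{"dx":0,"dy":-28,"dz":0,"twist":0,"fingers":1},{"dx":0,"dy":-28,"dz":0,"twist":0,"fingers":1},{"dx":0,"dy":-25,"dz":0,"twist":0,"fingers":1},{"dx":0,"dy":-23,"dz":0,"twist":0,"fingers":1},{"dx":0,"dy":-21,"dz":0,"twist":0,"fingers":1},{"dx":0,"dy":-19.5,"dz":0,"twist":0,"fingers":1},{"dx":0,"dy":-18,"dz":0,"twist":0,"fingers":1},{"dx":0,"dy":-18,"dz":0,"twist":0,"fingers":1}])

```text
t: 9.05
eef_pos: [0.4744, 0.2961, 0.116]
eef_rot: [3.141, -0.003, -1.523]
force: [-0.0, -7.4, 6.1]
width: 0.0002
```

Emit:
send_rows(deltas=[{"dx":0,"dy":0.5,"dz":0,"twist":0,"fingers":1},{"dx":0,"dy":1,"dz":0,"twist":0,"fingers":1},{"dx":0,"dy":1,"dz":0,"twist":0,"fingers":1}])

```text
t: 9.35
eef_pos: [0.4744, 0.2966, 0.1161]
eef_rot: [3.14, -0.004, -1.523]
force: [0.6, -7.5, 6.8]
width: 0.001
```

Emit:
send_rows(deltas=[{"dx":0,"dy":0.5,"dz":0,"twist":0,"fingers":1},{"dx":0,"dy":1,"dz":0,"twist":0,"fingers":1},{"dx":0,"dy":1,"dz":0,"twist":0,"fingers":1}])

```text
t: 9.65
eef_pos: [0.4743, 0.2973, 0.1162]
eef_rot: [3.14, -0.004, -1.523]
force: [0.3, -9.2, 7.5]
width: 0.0004
```

Emit:
send_rows(deltas=[{"dx":0,"dy":0.4,"dz":0,"twist":0,"fingers":1},{"dx":0,"dy":0.8,"dz":0,"twist":0,"fingers":1},{"dx":0,"dy":0.8,"dz":0,"twist":0,"fingers":1}])

```text
t: 9.95
eef_pos: [0.4743, 0.2981, 0.1163]
eef_rot: [3.14, -0.004, -1.523]
force: [0.1, -10.0, 8.2]
width: 0.0003
```

Emit:
send_rows(deltas=[{"dx":0,"dy":0.3,"dz":0,"twist":0,"fingers":1},{"dx":0,"dy":0.6,"dz":0,"twist":0,"fingers":1},{"dx":0,"dy":0.6,"dz":0,"twist":0,"fingers":1}])

```text
t: 10.25
eef_pos: [0.4743, 0.2987, 0.1163]
eef_rot: [3.14, -0.004, -1.523]
force: [1.5, -9.5, 7.4]
width: 0.0003
```

```bash
python3 look.py i5
```

```text
10.45 [-0.1 -9.2  8.4] [0.4743 0.2987 0.1163]
top px [13.75 -0.25] corr 0.97 jaw moved mm 29.7
scene px [13.875  4.5  ] corr 0.98 jaw moved mm 29.4
```

Emit:
send_rows(deltas=[{"dx":0,"dy":0,"dz":0.5,"twist":0,"fingers":1},{"dx":0,"dy":0.3,"dz":1,"twist":0,"fingers":1},{"dx":0,"dy":0.3,"dz":1,"twist":0,"fingers":1}])

```text
t: 10.75
eef_pos: [0.4742, 0.2989, 0.1165]
eef_rot: [3.14, -0.004, -1.524]
force: [0.9, -8.3, 3.6]
width: 0.0003
```

Emit:
send_rows(deltas=[{"dx":0,"dy":0.2,"dz":0,"twist":0,"fingers":1},{"dx":0,"dy":0.4,"dz":0,"twist":0,"fingers":1},{"dx":0,"dy":0.4,"dz":0,"twist":0,"fingers":1}])

```text
t: 11.05
eef_pos: [0.4742, 0.2991, 0.1165]
eef_rot: [3.139, -0.005, -1.524]
force: [1.5, -9.5, 4.0]
width: 0.0007
```

Emit:
send_rows(deltas=[{"dx":0,"dy":0.2,"dz":0,"twist":0,"fingers":1},{"dx":0,"dy":0.4,"dz":0,"twist":0,"fingers":1},{"dx":0,"dy":0.4,"dz":0,"twist":0,"fingers":1}])

```text
t: 11.35
eef_pos: [0.4742, 0.2993, 0.1165]
eef_rot: [3.139, -0.005, -1.524]
force: [1.6, -8.9, 5.4]
width: 0.0004
```

Emit:
send_rows(deltas=[{"dx":0,"dy":0.3,"dz":0.1,"twist":0,"fingers":1},{"dx":0,"dy":0.6,"dz":0.2,"twist":0,"fingers":1},{"dx":0,"dy":0.6,"dz":0.2,"twist":0,"fingers":1}])

```text
t: 11.65
eef_pos: [0.4741, 0.2995, 0.1166]
eef_rot: [3.139, -0.006, -1.524]
force: [2.5, -10.6, 4.1]
width: 0.0002
```

Emit:
send_rows(deltas=[{"dx":0,"dy":0.3,"dz":0.1,"twist":0,"fingers":1},{"dx":0,"dy":0.5,"dz":0.2,"twist":0,"fingers":1},{"dx":0,"dy":0.5,"dz":0.2,"twist":0,"fingers":1}])

```text
t: 11.95
eef_pos: [0.4741, 0.2997, 0.1166]
eef_rot: [3.139, -0.006, -1.524]
force: [3.3, -11.1, 3.9]
width: 0.0004
```

```bash
python3 look.py i6
```

```text
12.15 [  2.8 -11.1   3.8] [0.4741 0.2997 0.1166]
top px [14.   -0.25] corr 0.96 jaw moved mm 30.2
scene px [14.125  4.625] corr 0.98 jaw moved mm 29.9
```

Emit:
send_rows(deltas=[{"dx":0,"dy":0.3,"dz":0.1,"twist":0,"fingers":1},{"dx":0,"dy":0.6,"dz":0.2,"twist":0,"fingers":1},{"dx":0,"dy":0.6,"dz":0.2,"twist":0,"fingers":1}])

```text
t: 12.45
eef_pos: [0.4741, 0.2999, 0.1167]
eef_rot: [3.138, -0.007, -1.524]
force: [3.4, -12.4, 2.3]
width: 0.0005
```

Emit:
send_rows(deltas=[{"dx":0,"dy":0.3,"dz":0.1,"twist":0,"fingers":1},{"dx":0,"dy":0.6,"dz":0.2,"twist":0,"fingers":1},{"dx":0,"dy":0.6,"dz":0.2,"twist":0,"fingers":1}])

```text
t: 12.75
eef_pos: [0.474, 0.3002, 0.1167]
eef_rot: [3.138, -0.008, -1.524]
force: [4.2, -13.5, 3.6]
width: 0.0006
```

```bash
python3 look.py i7
```

```text
12.95 [  3.1 -12.5   3.3] [0.474  0.3001 0.1167]
top px [14.125 -0.25 ] corr 0.96 jaw moved mm 30.5
scene px [14.25   4.625] corr 0.98 jaw moved mm 30.2
```

Emit:
send_rows(deltas=[{"dx":0,"dy":0.3,"dz":0.1,"twist":0,"fingers":1},{"dx":0,"dy":0.6,"dz":0.2,"twist":0,"fingers":1},{"dx":0,"dy":0.6,"dz":0.2,"twist":0,"fingers":1}])

```text
t: 13.25
eef_pos: [0.474, 0.3004, 0.1168]
eef_rot: [3.138, -0.009, -1.524]
force: [3.6, -13.6, 3.0]
width: 0.0006
```

```bash
python3 look.py i8; python3 look.py i8
```

```text
13.45 [  4.2 -13.6   2.6] [0.474  0.3004 0.1168]
top px [14.125 -0.25 ] corr 0.96 jaw moved mm 30.5
scene px [14.25   4.625] corr 0.98 jaw moved mm 30.2
13.65 [  4.3 -13.7   2.6] [0.474  0.3004 0.1168]
top px [14.125 -0.25 ] corr 0.96 jaw moved mm 30.5
scene px [14.25   4.625] corr 0.98 jaw moved mm 30.2
```

Emit:
send_rows(deltas=[{"dx":0,"dy":0.2,"dz":0,"twist":0,"fingers":1},{"dx":0,"dy":0.4,"dz":0,"twist":0,"fingers":1},{"dx":0,"dy":0.4,"dz":0,"twist":0,"fingers":1},{"dx":0,"dy":0.4,"dz":0,"twist":0,"fingers":1},{"dx":0,"dy":0.4,"dz":0,"twist":0,"fingers":1},{"dx":0,"dy":0.4,"dz":0,"twist":0,"fingers":1},{"dx":0,"dy":0.4,"dz":0,"twist":0,"fingers":1},{"dx":0,"dy":0.4,"dz":0,"twist":0,"fingers":1},{"dx":0,"dy":0.4,"dz":0,"twist":0,"fingers":1},{"dx":0,"dy":0.4,"dz":0,"twist":0,"fingers":1},{"dx":0,"dy":0.4,"dz":0,"twist":0,"fingers":1},{"dx":0,"dy":0.4,"dz":0,"twist":0,"fingers":1}])

```text
t: 14.85
eef_pos: [0.474, 0.3005, 0.1168]
eef_rot: [3.137, -0.009, -1.524]
force: [3.6, -14.5, 3.3]
width: 0.0005
```

```bash
python3 look.py i9; python3 - <<'E'
from h import *
import pickle
a,b=pickle.load(open('i9.pkl','rb'))
A=cv2.resize(b['frame'][220:275,290:410],None,fx=5,fy=5,interpolation=cv2.INTER_CUBIC)
B=cv2.resize(a['frame'][225:310,265:385],None,fx=3.6,fy=3.6,interpolation=cv2.INTER_CUBIC)
C=np.zeros((590,600,3),np.uint8);C[:A.shape[0],:A.shape[1]]=A;C[280:280+B.shape[0],:B.shape[1]]=B
cv2.imwrite('pics/c9.png',C[:,:,::-1])
E
```

```text
15.05 [  4.3 -14.3   2.8] [0.474  0.3005 0.1168]
top px [14.125 -0.25 ] corr 0.96 jaw moved mm 30.5
scene px [14.25   4.625] corr 0.98 jaw moved mm 30.2
```

View pics/c9.png

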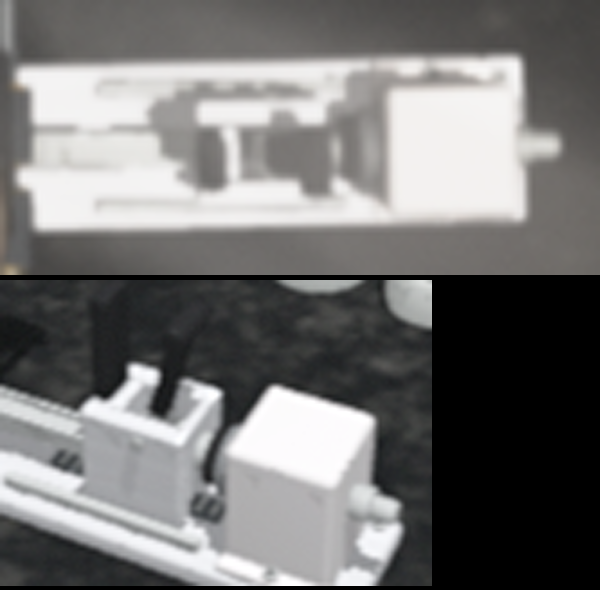

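Cap is seated flat on the holder with the pad pressed on it (cap/pad boundary near crop pixel (225,440)); 14 N held for over 1.5 s. Now I'll ease off and go to the release lever.

Emit:
send_rows(deltas=[{"dx":0,"dy":-2,"dz":0,"twist":0,"fingers":1},{"dx":0,"dy":-5,"dz":0,"twist":0,"fingers":1},{"dx":0,"dy":-10,"dz":0,"twist":0,"fingers":1},{"dx":0,"dy":-15,"dz":-1,"twist":0,"fingers":1},{"dx":0,"dy":-20,"dz":-1,"twist":0,"fingers":1},{"dx":0,"dy":-22,"dz":0,"twist":0,"fingers":1},{"dx":0,"dy":-22,"dz":15,"twist":0,"fingers":1},{"dx":0,"dy":-22,"dz":35,"twist":0,"fingers":1},{"dx":0,"dy":-22,"dz":55,"twist":0,"fingers":1},{"dx":0,"dy":-22,"dz":55,"twist":0,"fingers":1}])

```text
t: 16.05
eef_pos: [0.4763, 0.2852, 0.1761]
eef_rot: [-3.135, 0.005, -1.522]
force: [1.6, 0.3, -0.4]
width: 0.0006
```

Emit:
send_rows(deltas=[{"dx":1,"dy":-20,"dz":0,"twist":0,"fingers":1},{"dx":2,"dy":-50,"dz":0,"twist":0,"fingers":1},{"dx":3,"dy":-80,"dz":0,"twist":0,"fingers":1},{"dx":5,"dy":-110,"dz":0,"twist":0,"fingers":1},{"dx":6,"dy":-140,"dz":0,"twist":0,"fingers":1},{"dx":6,"dy":-160,"dz":0,"twist":0,"fingers":1},{"dx":6,"dy":-160,"dz":0,"twist":0,"fingers":1},{"dx":6,"dy":-160,"dz":0,"twist":0,"fingers":1}])

```text
t: 16.85
eef_pos: [0.4802, 0.1226, 0.172]
eef_rot: [3.141, -0.0, -1.525]
force: [-0.4, -0.1, -0.1]
width: 0.0004
```

```bash
python3 - <<'E'
from h import *
s=get_state();print(s['t'],s['eef_pos'],s['eef_rot'],s['force'])
a=get_image('scene');b=get_image('top')
print(proj(a,s['eef_pos']))
C=cv2.resize(a['frame'][150:300,195:395],None,fx=3.5,fy=3.5,interpolation=cv2.INTER_CUBIC)
cv2.imwrite('pics/c10.png',C[:,:,::-1])
E
```

```text
16.85 [0.4802032  0.12255338 0.17204852] [ 3.14092314e+00 -9.77145901e-05 -1.52460074e+00] [-0.37742172 -0.10691132 -0.09933852]
(np.float64(333.50593470998655), np.float64(218.6602536970397))
```

View pics/c10.png

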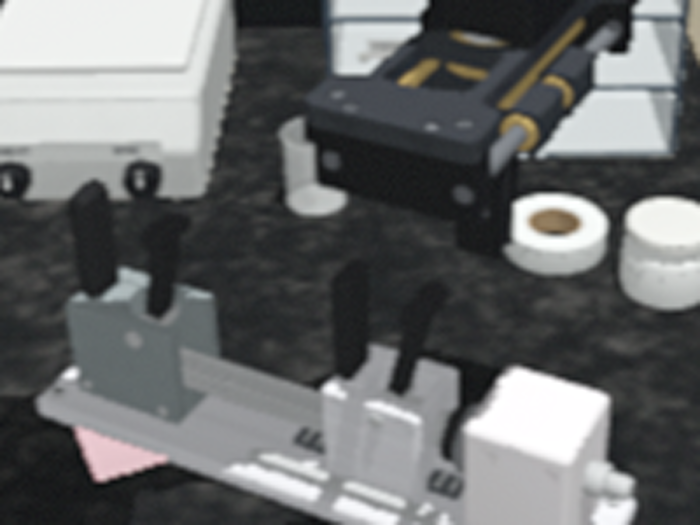

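Emit:
send_rows(deltas=[{"dx":0,"dy":0,"dz":-20,"twist":0,"fingers":1},{"dx":0,"dy":0,"dz":-40,"twist":0,"fingers":1},{"dx":0,"dy":0,"dz":-55,"twist":0,"fingers":1},{"dx":0,"dy":0,"dz":-55,"twist":0,"fingers":1},{"dx":0,"dy":5,"dz":-55,"twist":0,"fingers":1},{"dx":0,"dy":10,"dz":-55,"twist":0,"fingers":1},{"dx":0,"dy":10,"dz":-55,"twist":0,"fingers":1}])

```text
t: 17.65
eef_pos: [0.4813, 0.1345, 0.1185]
eef_rot: [-3.139, 0.001, -1.522]
force: [-0.0, 0.0, 0.1]
width: 0.0004
```

Emit:
send_rows(deltas=[{"dx":0,"dy":3,"dz":0,"twist":0,"fingers":1},{"dx":0,"dy":6,"dz":0,"twist":0,"fingers":1},{"dx":0,"dy":9,"dz":0,"twist":0,"fingers":1},{"dx":-0.5,"dy":12,"dz":0,"twist":0,"fingers":1}])

```text
t: 18.05
eef_pos: [0.4802, 0.1454, 0.1178]
eef_rot: [-3.141, -0.0, -1.523]
force: [1.3, -1.7, -0.0]
width: 0.0005
```

Emit:
send_rows(deltas=[{"dx":0,"dy":3,"dz":0,"twist":0,"fingers":1},{"dx":0,"dy":6,"dz":0,"twist":0,"fingers":1},{"dx":0,"dy":9,"dz":0,"twist":0,"fingers":1},{"dx":-0.5,"dy":12,"dz":0,"twist":0,"fingers":1}])

```text
t: 18.45
eef_pos: [0.4797, 0.1575, 0.1175]
eef_rot: [-3.141, -0.0, -1.523]
force: [1.6, -1.6, 2.0]
width: 0.0002
```

Emit:
send_rows(deltas=[{"dx":0,"dy":3,"dz":0,"twist":0,"fingers":1},{"dx":0,"dy":6,"dz":0,"twist":0,"fingers":1},{"dx":0,"dy":9,"dz":0,"twist":0,"fingers":1}])

```text
t: 18.75
eef_pos: [0.4794, 0.1663, 0.1175]
eef_rot: [3.141, -0.001, -1.523]
force: [0.3, -2.5, 0.4]
width: 0.0005
```

```bash
python3 look.py i11
```

```text
18.95 [-0.1 -1.2  1.3] [0.4794 0.1665 0.1175]
top px [24.375  1.5  ] corr 0.28 jaw moved mm 52.6
scene px [10.75   4.625] corr 0.84 jaw moved mm 24.6
```

Emit:
send_rows(deltas=[{"dx":0,"dy":3,"dz":0,"twist":0,"fingers":1},{"dx":0,"dy":6,"dz":0,"twist":0,"fingers":1},{"dx":0,"dy":9,"dz":0,"twist":0,"fingers":1},{"dx":-1,"dy":12,"dz":0,"twist":0,"fingers":1},{"dx":-1,"dy":15,"dz":0,"twist":0,"fingers":1},{"dx":-1,"dy":18,"dz":0,"twist":0,"fingers":1},{"dx":-1,"dy":21,"dz":0,"twist":0,"fingers":1}])

```text
t: 19.65
eef_pos: [0.4785, 0.1875, 0.1175]
eef_rot: [3.141, -0.0, -1.523]
force: [-0.3, -2.8, 0.5]
width: 0.0007
```

Emit:
send_rows(deltas=[{"dx":0,"dy":2,"dz":0,"twist":0,"fingers":1},{"dx":0,"dy":4,"dz":0,"twist":0,"fingers":1}])

```text
t: 19.85
eef_pos: [0.4783, 0.1914, 0.1175]
eef_rot: [3.141, -0.0, -1.523]
force: [-0.7, -2.0, 0.9]
width: 0.0006
```

Emit:
send_rows(deltas=[{"dx":0,"dy":1.5,"dz":0,"twist":0,"fingers":1},{"dx":0,"dy":3,"dz":0,"twist":0,"fingers":1}])

```text
t: 20.05
eef_pos: [0.4783, 0.1943, 0.1175]
eef_rot: [3.141, -0.0, -1.523]
force: [-0.8, -2.6, 1.2]
width: 0.0003
```

Emit:
send_rows(deltas=[{"dx":0,"dy":1.5,"dz":0,"twist":0,"fingers":1},{"dx":0,"dy":3,"dz":0,"twist":0,"fingers":1}])

```text
t: 20.25
eef_pos: [0.4782, 0.1972, 0.1175]
eef_rot: [3.141, -0.0, -1.524]
force: [-1.7, -2.5, 0.4]
width: 0.0
```

Emit:
send_rows(deltas=[{"dx":0,"dy":1,"dz":0,"twist":0,"fingers":1},{"dx":0,"dy":2,"dz":0,"twist":0,"fingers":1}])

```text
t: 20.45
eef_pos: [0.4783, 0.1992, 0.1174]
eef_rot: [3.141, -0.0, -1.523]
force: [-1.9, -2.7, 0.6]
width: 0.0002
```

Emit:
send_rows(deltas=[{"dx":0,"dy":1,"dz":0,"twist":0,"fingers":1},{"dx":0,"dy":2,"dz":0,"twist":0,"fingers":1}])

```text
t: 20.65
eef_pos: [0.4783, 0.2012, 0.1174]
eef_rot: [3.141, -0.0, -1.523]
force: [-1.7, -2.3, 0.1]
width: 0.0007
```

Emit:
send_rows(deltas=[{"dx":0,"dy":1,"dz":0,"twist":0,"fingers":1},{"dx":0,"dy":2,"dz":0,"twist":0,"fingers":1}])

```text
t: 20.85
eef_pos: [0.4783, 0.203, 0.1174]
eef_rot: [3.141, -0.001, -1.523]
force: [-2.1, -4.0, 1.1]
width: 0.0005
```

Emit:
send_rows(deltas=[{"dx":0,"dy":1,"dz":0,"twist":0,"fingers":1},{"dx":0,"dy":2,"dz":0,"twist":0,"fingers":1}])

```text
t: 21.05
eef_pos: [0.4781, 0.2036, 0.1174]
eef_rot: [3.14, -0.003, -1.523]
force: [1.1, -8.8, 1.8]
width: 0.0004
```

Emit:
send_rows(deltas=[{"dx":0,"dy":1,"dz":0,"twist":0,"fingers":1},{"dx":0,"dy":2,"dz":0,"twist":0,"fingers":1}])

```text
t: 21.25
eef_pos: [0.478, 0.2041, 0.1174]
eef_rot: [3.139, -0.006, -1.523]
force: [2.7, -13.2, 2.0]
width: 0.0001
```

```bash
sed -i 's/x0-4:x1+px/x0-22:x1+px/; s/l\[0\]\/k-4,/l[0]\/k-22,/' look.py; python3 look.py i12
```

```text
21.45 [  1.6 -12.4   1.4] [0.478  0.2039 0.1174]
top px [26.375 -0.75 ] corr 0.37 jaw moved mm 56.9
scene px [-8.125  1.25 ] corr 0.82 jaw moved mm 15.2
```

Emit:
send_rows(deltas=[{"dx":0,"dy":-3,"dz":0,"twist":0,"fingers":1},{"dx":0,"dy":-6,"dz":0,"twist":0,"fingers":1},{"dx":0,"dy":-10,"dz":0,"twist":0,"fingers":1},{"dx":0,"dy":-15,"dz":0,"twist":0,"fingers":1},{"dx":0,"dy":-20,"dz":0,"twist":0,"fingers":1},{"dx":1,"dy":-28,"dz":0,"twist":0,"fingers":1},{"dx":1,"dy":-38,"dz":0,"twist":0,"fingers":1},{"dx":1,"dy":-42,"dz":0,"twist":0,"fingers":1},{"dx":1,"dy":-42,"dz":20,"twist":0,"fingers":1},{"dx":1,"dy":-42,"dz":60,"twist":0,"fingers":1},{"dx":1,"dy":-42,"dz":100,"twist":0,"fingers":1},{"dx":1,"dy":-42,"dz":100,"twist":0,"fingers":1}])

```text
t: 22.65
eef_pos: [0.4831, 0.1668, 0.2239]
eef_rot: [-3.129, 0.006, -1.522]
force: [0.7, 0.8, 1.0]
width: 0.0006
```

Emit:
send_rows(deltas=[{"dx":-30,"dy":0,"dz":20,"twist":0,"fingers":1},{"dx":-60,"dy":0,"dz":40,"twist":0,"fingers":1},{"dx":-90,"dy":20,"dz":60,"twist":0,"fingers":1},{"dx":-90,"dy":60,"dz":60,"twist":0,"fingers":1},{"dx":-90,"dy":100,"dz":60,"twist":0,"fingers":1},{"dx":-90,"dy":140,"dz":60,"twist":0,"fingers":1},{"dx":-90,"dy":180,"dz":60,"twist":0,"fingers":1},{"dx":-90,"dy":220,"dz":60,"twist":0,"fingers":1},{"dx":-90,"dy":260,"dz":60,"twist":0,"fingers":1},{"dx":-90,"dy":300,"dz":60,"twist":0,"fingers":1},{"dx":-90,"dy":300,"dz":60,"twist":0,"fingers":1}])

```text
t: 23.75
eef_pos: [0.3892, 0.4692, 0.2754]
eef_rot: [3.141, -0.0, -1.52]
force: [-0.6, 0.1, -1.3]
width: 0.0004
```

```bash
python3 look.py i13; python3 - <<'E'
from h import *
import pickle
a,b=pickle.load(open('i13.pkl','rb'))
A=cv2.resize(b['frame'][215:285,232:412],None,fx=4,fy=4,interpolation=cv2.INTER_CUBIC)
B=cv2.resize(a['frame'][165:310,195:410],None,fx=2.1,fy=2.1,interpolation=cv2.INTER_CUBIC)
C=np.zeros((595,720,3),np.uint8);C[:A.shape[0],:A.shape[1]]=A;C[285:285+B.shape[0],:B.shape[1]]=B
cv2.imwrite('pics/c13.png',C[:,:,::-1])
E
```

```text
23.95 [-0.3 -0.1 -0.4] [0.3895 0.465  0.2769]
top px [-5.25   0.125] corr 0.98 jaw moved mm 11.3
scene px [-5.375 -1.75 ] corr 0.99 jaw moved mm 11.6
```

View pics/c13.png

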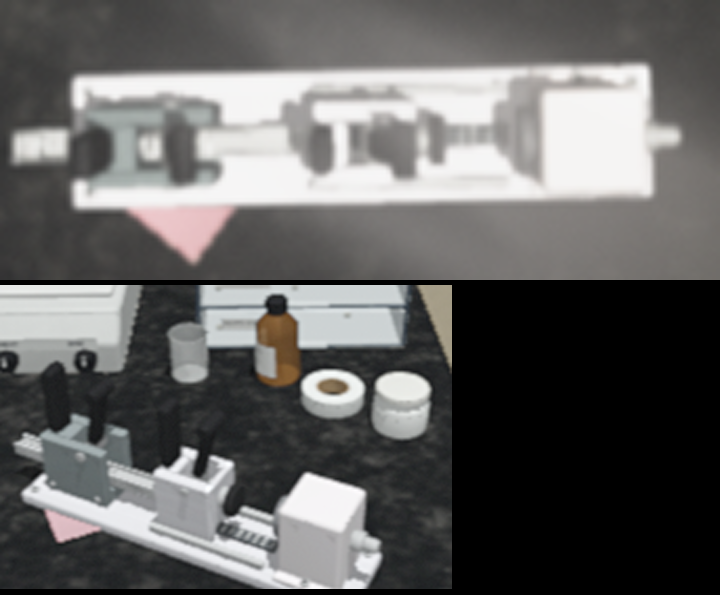

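```bash
python3 - <<'E'
from h import *
import pickle
C=np.zeros((600,800,3),np.uint8)
for i,n in enumerate(['i0','i9','i13']):
    a,b=pickle.load(open(n+'.pkl','rb'))
    A=cv2.resize(b['frame'][230:272,345:378],None,fx=7,fy=7,interpolation=cv2.INTER_CUBIC)
    B=cv2.resize(a['frame'][245:290,305:345],None,fx=6.4,fy=6.4,interpolation=cv2.INTER_CUBIC)
    C[:A.shape[0],i*265:i*265+A.shape[1]]=A;C[300:300+B.shape[0],i*265:i*265+B.shape[1]]=B
cv2.imwrite('pics/c14.png',C[:,:,::-1])
E
```

```text
(no output)
```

View pics/c14.png

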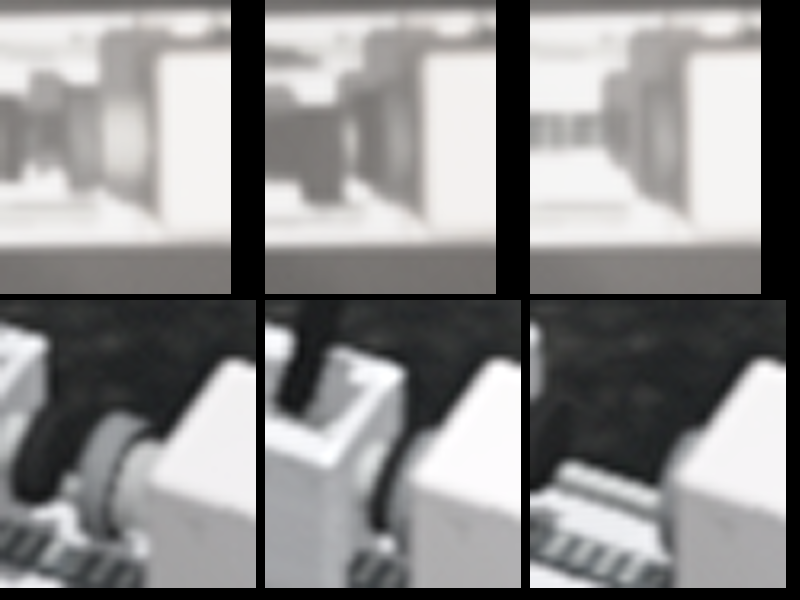

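The start crop shows the white cartridge neck at (140,480). In the final crop (680,490) the neck is gone and the cap lies against the holder. The jaw is back, and both levers stand at rest.

```bash
python3 -c "
from cell import *
print(hand_in())"
```

```text
the job is handed in; nothing more can be done
None
```

I pumped the trigger three times, and the last pull pushed the cartridge home. With the trigger stiff I held it at about 14 N (wrist reading) for over 1.5 s. I then let the trigger go, pressed the release lever and slid the jaw back to its stop. The job is handed in at about t = 24 s of the 58 s allowed.

**What the last checks showed:**
- **Jaw travel:** the pictures show it going about 30 mm forward, then back to about 11.5 mm behind where it started, so it did not begin at its stop.
- **Jaw stop:** on the way back the force jumped from 2.5 N to 13 N within about 1 mm. The finger position there agrees with slide 0 to about 1 mm, judged against the trigger's contact point.
- **Cartridge:** the white neck that showed at the start is gone and the cap lies against the holder, both under load and after the jaw went back.
- **Levers and bench:** both levers stand free, the arm is clear, and the bottle, jar, beaker and tape roll look unmoved by eye.

**Checks that failed or disagreed:**
- The first move call was refused for incomplete rows, so nothing moved.
- The automatic jaw measurement was wrong while the gripper blocked the view (correlation 0.3–0.4 from above, 0.82 in the scene view). I used the clear views instead.
- My first camera estimate of the clamp's position along its length was about 4 mm off. The contact forces corrected it.

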